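# Move the bonding set to the bench rack in the same order from the red end

## Task

Move the two dropper bottles and the two dappen dishes from the rack with coloured seats to the empty rack with grey seats, one to a seat, keeping their order counted from the red end block: what stands next to the red end of the old rack goes next to the red end of the new rack, and so on (the red end of the new rack is on the other side, so the row is turned about). Set each upright in the middle of its seat, let go of everything, never tip one over, and do not shift the beige pot, the red-capped jar or the teal box.

Things in the scene. Friction and masses are not known exactly. Their poses are not given: they have to be found in the camera images.
- old_rack: Fixed aluminium rail, 70 (x) x 252 (y) x 6 mm, flat on the desk; origin: centre of its underside. A red block, 22 mm high, marks its +y (left, as the robot sees it) end. It carries four seats of different colours, middles at x = 0, y = -84, -28, +28 and +84 mm; which colour is where changes. Seat tops are 14 mm above the desk.
- new_rack: Fixed aluminium rail, 70 (x) x 252 (y) x 6 mm, flat on the desk; origin: centre of its underside. A red block, 22 mm high, marks its -y (right, as the robot sees it) end. Four grey seats, empty at first, are part of it: middles at x = 0, y = -84, -28, +28, +84 mm, tops 14 mm above its origin. Cheeks at both y sides of a seat rise 10 mm above its top, 45 mm apart; front and back are open.
- black_bottle: Dropper bottle with a black body, a red label and a white cap: body 21 mm across and 40 mm high, cap 16 mm across, 58 mm high in all. Origin: centre of its underside, z up. It stands upright in the middle of a seat of old_rack.
- white_bottle: Dropper bottle with a white body, a light blue label and a black cap: body 21 mm across and 40 mm high, cap 16 mm across, 58 mm high in all. Origin: centre of its underside, z up. It stands upright in the middle of a seat of old_rack.
- white_dish: Small translucent white (clear glass) hourglass-shaped dappen dish, 32 mm across at the rim, 28 mm at the foot, 25 mm high. Origin: centre of its underside, z up. It stands upright in the middle of a seat of old_rack.
- amber_dish: Small translucent amber (light orange) hourglass-shaped dappen dish, 32 mm across at the rim, 28 mm at the foot, 25 mm high. Origin: centre of its underside, z up. It stands upright in the middle of a seat of old_rack.
- yellow_seat: Fixed yellow plastic seat on old_rack, 56 x 53 mm, 8 mm thick, a 4 mm cheek on either side rising 10 mm above its top; the cheeks stand 45 mm apart. The black_bottle stands on it at the start, so this seat marks its place in the old order. Origin: centre of its underside; its top is 8 mm above. x, y as of old_rack. Its colour has no other meaning.
- green_seat: Fixed green plastic seat on old_rack, 56 x 53 mm, 8 mm thick, a 4 mm cheek on either side rising 10 mm above its top; the cheeks stand 45 mm apart. The white_bottle stands on it at the start, so this seat marks its place in the old order. Origin: centre of its underside; its top is 8 mm above. x, y as of old_rack. Its colour has no other meaning.
- blue_seat: Fixed blue plastic seat on old_rack, 56 x 53 mm, 8 mm thick, a 4 mm cheek on either side rising 10 mm above its top; the cheeks stand 45 mm apart. The white_dish stands on it at the start, so this seat marks its place in the old order. Origin: centre of its underside; its top is 8 mm above. x, y as of old_rack. Its colour has no other meaning.
- white_seat: Fixed white plastic seat on old_rack, 56 x 53 mm, 8 mm thick, a 4 mm cheek on either side rising 10 mm above its top; the cheeks stand 45 mm apart. The amber_dish stands on it at the start, so this seat marks its place in the old order. Origin: centre of its underside; its top is 8 mm above. x, y as of old_rack. Its colour has no other meaning.
- pot: Bystander: beige silicone pot, 36 mm across, 24 mm high, on the desk between the racks. Origin: centre of its underside.
- jar: Bystander: clear jar with a red screw cap, 64 mm across, 70 mm high, on the desk behind the racks. Origin: centre of its underside.
- box: Bystander: flat teal box, 36 x 60 x 18 mm, on the desk behind the racks. Origin: centre of its underside.
There are look-alikes about, which are no part of the job. What is shaped like the white_dish but purple is not meant.

How it is judged (in metres and radians):
At the end, for the whole second after the job is handed in: Each bottle and dish stands on the seat of the new rack that has the same number, counted from the red end, as its own start seat on the old rack: within 14 mm of the seat's middle along and across the rack, standing on the seat (within 4 mm in height), upright within 0.15 rad, released and at rest (((y of yellow_seat in the frame of old_rack between -0.104 and -0.064 m and y of black_bottle in the frame of new_rack between 0.07 and 0.098 m) or (y of yellow_seat in the frame of old_rack between -0.048 and -0.008 m and y of black_bottle in the frame of new_rack between 0.014 and 0.042 m) or (y of yellow_seat in the frame of old_rack between 0.008 and 0.048 m and y of black_bottle in the frame of new_rack between -0.042 and -0.014 m) or (y of yellow_seat in the frame of old_rack between 0.064 and 0.104 m and y of black_bottle in the frame of new_rack between -0.098 and -0.07 m)) and x of black_bottle in the frame of new_rack between -0.014 and 0.014 m and z of black_bottle in the frame of new_rack between 0.01 and 0.018 m and angle between each of black_bottle, white_bottle, white_dish, amber_dish's own z axis and vertical below 0.15 rad and linear speed of each of black_bottle, white_bottle, white_dish, amber_dish below 0.02 m/s and contact force between each of black_bottle, white_bottle, white_dish, amber_dish and the fingers below 0.05 N and ((y of green_seat in the frame of old_rack between -0.104 and -0.064 m and y of white_bottle in the frame of new_rack between 0.07 and 0.098 m) or (y of green_seat in the frame of old_rack between -0.048 and -0.008 m and y of white_bottle in the frame of new_rack between 0.014 and 0.042 m) or (y of green_seat in the frame of old_rack between 0.008 and 0.048 m and y of white_bottle in the frame of new_rack between -0.042 and -0.014 m) or (y of green_seat in the frame of old_rack between 0.064 and 0.104 m and y of white_bottle in the frame of new_rack between -0.098 and -0.07 m)) and x of white_bottle in the frame of new_rack between -0.014 and 0.014 m and z of white_bottle in the frame of new_rack between 0.01 and 0.018 m and ((y of blue_seat in the frame of old_rack between -0.104 and -0.064 m and y of white_dish in the frame of new_rack between 0.07 and 0.098 m) or (y of blue_seat in the frame of old_rack between -0.048 and -0.008 m and y of white_dish in the frame of new_rack between 0.014 and 0.042 m) or (y of blue_seat in the frame of old_rack between 0.008 and 0.048 m and y of white_dish in the frame of new_rack between -0.042 and -0.014 m) or (y of blue_seat in the frame of old_rack between 0.064 and 0.104 m and y of white_dish in the frame of new_rack between -0.098 and -0.07 m)) and x of white_dish in the frame of new_rack between -0.014 and 0.014 m and z of white_dish in the frame of new_rack between 0.01 and 0.018 m and ((y of white_seat in the frame of old_rack between -0.104 and -0.064 m and y of amber_dish in the frame of new_rack between 0.07 and 0.098 m) or (y of white_seat in the frame of old_rack between -0.048 and -0.008 m and y of amber_dish in the frame of new_rack between 0.014 and 0.042 m) or (y of white_seat in the frame of old_rack between 0.008 and 0.048 m and y of amber_dish in the frame of new_rack between -0.042 and -0.014 m) or (y of white_seat in the frame of old_rack between 0.064 and 0.104 m and y of amber_dish in the frame of new_rack between -0.098 and -0.07 m)) and x of amber_dish in the frame of new_rack between -0.014 and 0.014 m and z of amber_dish in the frame of new_rack between 0.01 and 0.018 m); the robot touches nothing.
It fails at once if a bottle or dish is tipped over (more than 0.8 rad) (angle between any of black_bottle, white_bottle, white_dish, amber_dish's own z axis and vertical above 0.8 rad).
It fails at once if a bystander (pot, jar or box) is shifted by more than 20 mm (distance of any of pot, jar, box from where it was at the start of the episode above 0.02 m).
It also fails if it takes over 102 s, if anything falls off the work surface, if the arm or the gripper's body presses on something with over 40 N, if the wrist force passes 120 N, or if a joint passes its speed limit or range.

## Robot

A 6-joint arm with a two-finger parallel gripper is mounted at the origin on a cart in front of the work surface, level with it; the furniture and walls round the work are solid. World frame = base frame: x ahead of the robot, y to its left, z up, the work surface at z = 0. Lengths are in mm, angles in degrees, forces in N, time in s.
With the tool pointing down it reaches from about 350 to 850 mm from the base axis. Payload 8.1 kg.
Tool frame: the origin (TCP) lies at the very end of the fingers, on their centre line; the grasp point (between the pads) lies r.tcp_to_grasp behind it (r.tcp_to_grasp is the distance from the TCP to the grasp point, in mm); z points along the fingers, y is the line along which they close (so a half turn about z gives the same grasp; the last joint's range is limited). The gripper opens to 85 mm and grips with 20 to 120 N. Pads are 22 mm wide; open, the fingers measure 114 mm over their backs; the gripper's body (76 mm by 85 mm) begins 54 mm behind the grasp point. The pads swing forward as they close: fully open they stand 13 mm farther back than shut.
Start: joints at [-75.023, 7.471, 85.268, -0, 87.261, -4.893], TCP at [203.954, -564.276, 201.792] pointing down, gripper open.
Joint ranges: [-169.43, 169.43], [-51.17, 129.36], [1.28, 143.12], [-76.62, 256.62], [0, 156.53], [-152.29, 152.29]. Speed limits (degrees/s): [136.94, 136.94, 159.86, 180, 180, 180].

## Interface

Orientations are given as [roll, pitch, yaw] about the fixed x, y, z axes, in that order (R = Rz(yaw) Ry(pitch) Rx(roll)).
In Python, from bench import sense, viewer, order, r gives the robot as it stands.
- The arm moves only by the tool carry_out, never from a script. Its argument "increments" is one flat list of numbers, 7 for each row, row after row: the shift along the tool's x, y, z as a fraction of full scale, then the turn, a rotation vector about the tool's x, y, z as a fraction of full scale, then the opening, from -1 (shut) to 1 (fully open). A call has exactly 10 rows; each row is the pose to reach, as a shift and turn from the pose commanded when the call began, along the tool's axes at that moment, turning the shorter way round; what a row does not reach only later rows make up. Full scale, the value 1, is 400 mm for a shift and 2 pi rad for a turn. A row lasts 1/8 s, in which the tool goes at most 62.5 mm and 10.7 degrees, less where a joint would pass 70% of its speed; a pose out of reach is approached as far as the arm can. A call with a number of a shift or a turn outside -1 to 1 is refused whole. A call with a gripper value outside its range is refused whole. The fingers move at their own pace and stop on an object; "force" is the grip in N (left out, the last holds). Time passes only in rows, so rows that repeat a pose let the fingers close, or fill a call up. It gives the time, the measured TCP pose, the force, the opening and the grip force at its end, in the units of the state.
- sense(): the state, without advancing time (a new reading comes with each control period).
- viewer.snapshot(name): name is "side" or "top"; returns the picture (480x640x3 uint8, red, green, blue); there is no depth.
- viewer.get_calibration(name): a dict with "fx", "fy", "cx", "cy" (pixels), "R" (3x3) and "t" (3): a world point X has camera coordinates R X + t. Camera axes: x right, y down, z forward; pixel columns grow to the right and rows downward; lengths in mm; the calibration is good to about 2 mm. A picture is of the moment at which its call begins. get_calibration takes no time and is no camera call.
- order.hand_in(): hands the job in; it is judged then, once.
The state is a dict: "time": time; "joint_pos": joint angles; "qd": joint speeds; "joint_efforts": joint torques, N m; "tool_pos": TCP position; "tcp_rot": TCP orientation; "ft_force": force on the tool from outside, world axes, zero at the start; "wrist_torque": the same for the moment, N m; "finger_gap": finger opening in mm; "grip_force": force on a finger pad.
Only numpy, scipy, OpenCV 4.12 (cv2) and the standard library are available. Lean on these libraries where they do the work, as an engineer would, in place of code of your own. Each camera call takes 0.05 s, during which the arm holds its last target. There are 200 camera calls.

## Working session

There is one attempt and no reset: what is moved stays moved. The work goes in short steps, Python scripts to look and compute and a tool call to move; the robot and the scene stay as the last step left them, time stands still between calls to the robot, and variables do not carry over. Pictures are saved under pics/ and viewed, at most 14 in all, crops included, and the job is handed in when it is done.

Besides the shell and the picture viewer there is one more tool, called after "Request:" as a command line: name --argument value ..., lists and objects as JSON in quotes. carry_out: Moves the arm, as the interface text tells. Its arguments: {"type":"object","properties":{"increments":{"type":"array"},"force":{"type":"number"}},"required":["increments"]}

```bash
mkdir -p pics; ls; python3 - <<'E'
from bench import sense, viewer, order, r
import cv2
for n in("side","top"):
    cv2.imwrite(f"pics/{n}0.png",viewer.snapshot(n)[:,:,::-1])
    print(n,viewer.get_calibration(n))
print(sense(), r.tcp_to_grasp)
E
```

```text
pics
side {'fx': 435.82848141504616, 'fy': 435.82848141504616, 'cx': 314.48320309670413, 'cy': 237.8175462103069, 'R': array([[-0.8582159 , -0.51314377, -0.01220392],
       [-0.344313  ,  0.59315971, -0.72774317],
       [ 0.38067575, -0.62035879, -0.68574116]]), 't': array([499.8198547 , 207.81889067, 719.58524132])}
top {'fx': 612.8868510394738, 'fy': 612.8868510394738, 'cx': 312.5751951396711, 'cy': 236.62247038782874, 'R': array([[ 0.02685579, -0.9995777 ,  0.01109896],
       [-0.9824143 , -0.02844367, -0.18453483],
       [ 0.1847726 , -0.00594794, -0.9827633 ]]), 't': array([ -24.34407316,  584.38640164, 1100.2578387 ])}
{'time': 0.1, 'joint_pos': array([-7.50225446e+01,  7.51244975e+00,  8.53236770e+01, -2.26905942e-03,
        8.72616084e+01, -4.89620354e+00]), 'qd': array([ 0.10811125, -0.07000003, -0.0565035 , -0.07971067,  0.03590083,
       -0.00086082]), 'joint_efforts': array([ 1.33379926e-03, -5.70952177e+01, -5.01941335e+01, -4.55119437e-05,
        8.13775318e-03, -1.13313467e-05]), 'tool_pos': array([ 203.80037013, -563.74000793,  200.82587018]), 'tcp_rot': array([-1.79902428e+02, -6.08377086e-03,  1.98737641e+01]), 'ft_force': array([-0.06321949, -0.04937559,  0.53449334]), 'wrist_torque': array([-0.00477813, -0.01543346,  0.00845064]), 'grip_force': 0.0, 'finger_gap': 85.03378026296265} 18.700000000000003
```

View pics/side0.png

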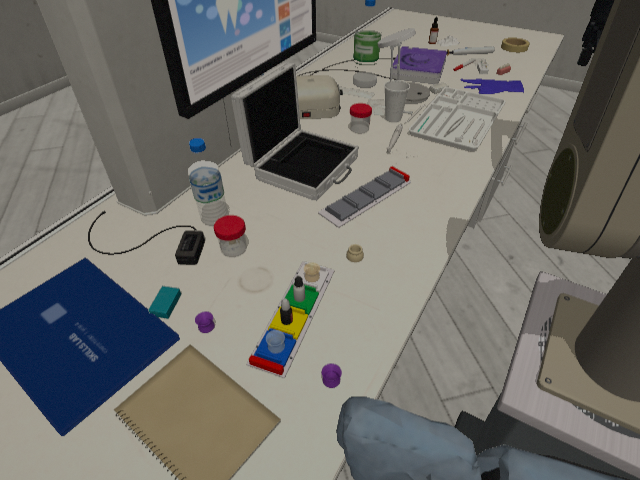

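View pics/top0.png

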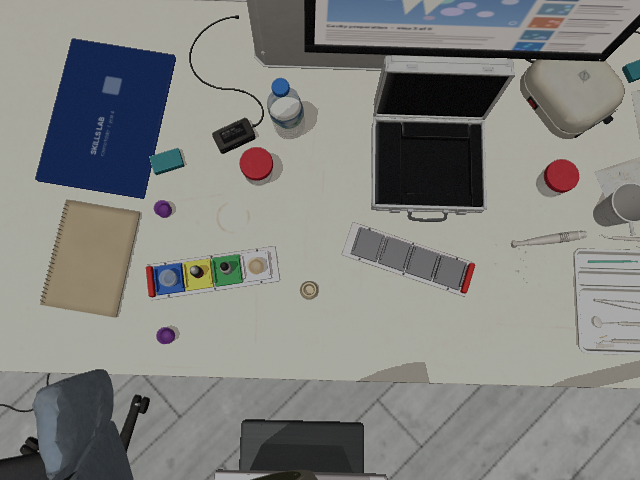

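The side view shows the old rack around (290,320) and the new rack around (367,195), with its red end at (400,174). In the top view the old rack runs from red (151,281) to white (258,266). The new rack's seats run from (366,244) to (453,272), with red at (468,278).

Lookalikes:
- White dish: candidates are blue seat top (168,278) and the purple cups (163,209) and (166,335), which I reject. The faint ring at (233,216) is only a stain.
- Amber dish: candidates are white seat (258,266) and the beige pot (309,290), which I reject.
- Bottles: (196,271) is black on yellow and (227,267) is white on green.

Next I check close crops.

```bash
python3 - <<'E'
import cv2,numpy as np
t=cv2.imread("pics/top0.png");s=cv2.imread("pics/side0.png")
R=lambda im,x,y,w,h,k:cv2.resize(im[y:y+h,x:x+w],None,fx=k,fy=k,interpolation=cv2.INTER_CUBIC)
cv2.imwrite("pics/c_old.png",R(t,140,235,150,75,5))
cv2.imwrite("pics/c_new.png",R(t,335,210,150,95,5))
a=R(s,240,255,100,125,4); b=R(s,310,155,110,80,4)
o=np.zeros((500,840,3),np.uint8);o[:,:400]=a;o[:320,400:]=b
o=o[:, :800] if False else cv2.resize(o,(798,475))
cv2.imwrite("pics/c_side.png",o)
E
```

```text
(no output)
```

View pics/c_old.png

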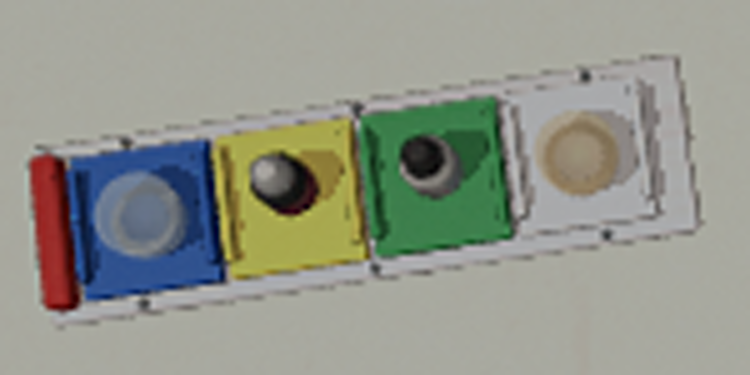

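View pics/c_new.png

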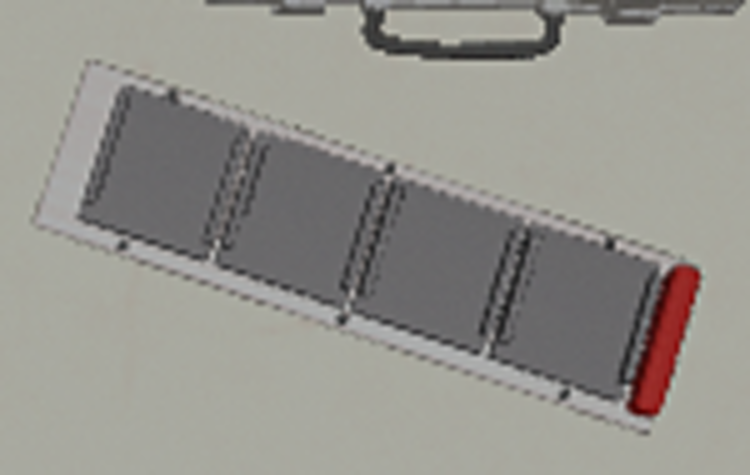

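View pics/c_side.png

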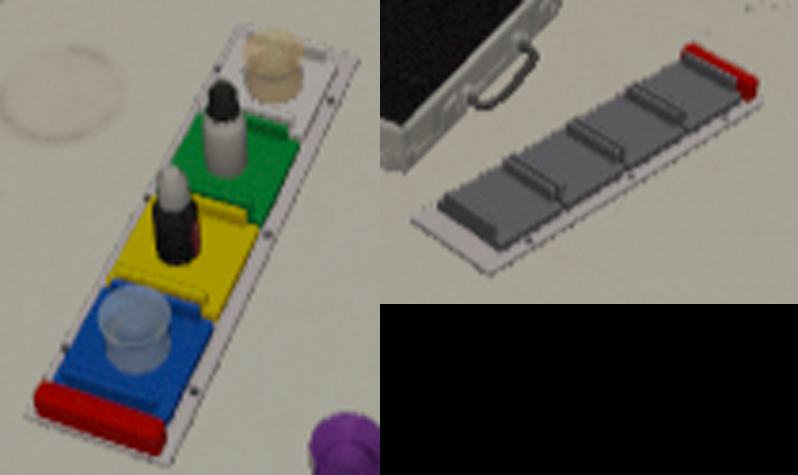

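The crops confirm the order from red: white dish (blue seat), black bottle with white cap (yellow), white bottle with black cap (green), amber dish (white). All stand upright. Rail corners and object tops are readable in both views, so I triangulate them.

```bash
cat > h.py <<'E'
import numpy as np, cv2
from scipy.optimize import least_squares
from bench import viewer
C={n:viewer.get_calibration(n) for n in("side","top")}
def proj(n,X):
    c=C[n]; p=np.atleast_2d(X)@np.array(c["R"]).T+c["t"]
    return np.c_[c["fx"]*p[:,0]/p[:,2]+c["cx"],c["fy"]*p[:,1]/p[:,2]+c["cy"]]
def tri(t,s):
    f=least_squares(lambda X:np.r_[(proj("top",X)[0]-t),(proj("side",X)[0]-s)],[500,0,20])
    return f.x,np.abs(f.fun).max()
def rack(p,L):   # p: x,y,z,yaw ; L local points
    c,s=np.cos(p[3]),np.sin(p[3]); return np.asarray(L)@np.array([[c,s,0],[-s,c,0],[0,0,1]])+np.array(p[:3])
def fit(obs,p0):  # obs list (cam,local,pix)
    return least_squares(lambda p:np.concatenate([proj(n,rack(p,[l]))[0]-q for n,l,q in obs]),p0,x_scale=[1,1,1,.01])
E
cat > m.py <<'E'
from h import *
co=lambda x,y:np.array([140+x/5-.4,235+y/5-.4]); cn=lambda x,y:np.array([335+x/5-.4,210+y/5-.4])
so=lambda x,y:np.array([240+x/3.8-.4,255+y/3.8-.4]); sn=lambda x,y:np.array([310+(x-380)/3.8-.4,155+y/3.8-.4])
A=(35,126,6);B=(-35,126,6);Cc=(35,-126,6);D=(-35,-126,6)
O=[("top",A,co(33,149)),("top",B,co(58,325)),("top",Cc,co(678,57)),("top",D,co(700,230)),
   ("side",Cc,so(240,25)),("side",D,so(358,62)),("side",B,so(168,465)),("side",A,so(27,415))]
N=[("top",A,cn(90,60)),("top",B,cn(35,223)),("top",D,cn(650,433)),
   ("side",A,sn(412,220)),("side",B,sn(490,273)),("side",D,sn(762,100))]
P={}
for k,o,p0 in(("old",O,[500,200,0,.1]),("new",N,[500,-150,0,-.3])):
    f=fit(o,p0);P[k]=f.x;print(k,f.x[:3].round(1),np.degrees(f.x[3]).round(1),"res",f.fun.round(1))
for nm,t,s in(("wdish rim",co(140,212),so(136,315)),("black cap",co(268,172),so(172,175)),("white cap",co(420,154),so(222,92)),("amber rim",co(578,152),so(274,47))):
    X,e=tri(t,s);print(nm,X.round(1),e.round(1))
for k,sg in(("old",1),("new",-1)): print(k,rack(P[k],[(0,sg*y,14) for y in(84,28,-28,-84)]).round(1).tolist())
E
python3 m.py
```

```text
old [517.4 182.5  -5.7] 10.1 res [ 1.   0.3 -0.3  0.7  0.   0.1  0.6  0.6 -0.8  0.1  0.3 -1.  -0.   0.5
 -1.4  0.2]
new [ 556.5 -197.2   -5.4] -17.2 res [ 0.1  0.2  0.1  0.6  0.2 -0.1 -0.8 -0.6 -0.3  0.2  0.1  0.3]
wdish rim [501.7 262.7  35.3] 0.7
black cap [515.  210.   66.6] 0.3
white cap [523.8 154.9  63.4] 0.3
amber rim [529.6  98.7  39. ] 0.3
old [[502.7, 265.2, 8.3], [512.5, 210.0, 8.3], [522.3, 154.9, 8.3], [532.1, 99.8, 8.3]]
new [[531.7, -277.5, 8.6], [548.3, -224.0, 8.6], [564.8, -170.4, 8.6], [581.3, -116.9, 8.6]]
```

```bash
cat >> h.py <<'E'
def inc(cur,tgt):  # poses x,y,z,yaw(deg), tool down -> fractions dx,dy,dz,rz
    a=np.radians(cur[3]); d=np.subtract(tgt[:3],cur[:3])
    v=[np.cos(a)*d[0]+np.sin(a)*d[1], np.sin(a)*d[0]-np.cos(a)*d[1], -d[2]]
    return np.r_[np.array(v)/400, -(tgt[3]-cur[3])/360].round(4).tolist()
E
cat >> m.py <<'E'
print("--- z=0")
Z={}
for k,o,p0 in(("old",O,P["old"]),("new",N,P["new"])):
    g=least_squares(lambda q:np.concatenate([proj(n,rack([q[0],q[1],0,q[2]],[l]))[0]-w for n,l,w in o]),[p0[0],p0[1],p0[3]],x_scale=[1,1,.01]).x
    Z[k]=[g[0],g[1],0,g[2]]; print(k,g[:2].round(1),np.degrees(g[2]).round(1))
for k,sg in(("old",1),("new",-1)): print(k,rack(Z[k],[(0,sg*y,14) for y in(84,28,-28,-84)]).round(1).tolist())
E
python3 m.py | sed -n '/---/,$p'
python3 - <<'E'
from h import *
S=[203.954,-564.276,201.792,19.87]
for t in([450,-150,200,72],[521,154,160,100.1]): print(inc(S,t))
E
```

```text
--- z=0
old [516.1 183.4] 10.1
new [ 555.4 -195.3] -17.1
old [[501.4, 266.1, 14.0], [511.2, 211.0, 14.0], [521.0, 155.8, 14.0], [530.9, 100.7, 14.0]]
new [[530.7, -275.6, 14.0], [547.2, -222.1, 14.0], [563.6, -168.5, 14.0], [580.1, -115.0, 14.0]]
[0.9305, -0.765, 0.0045, -0.1448]
[1.3558, -1.4194, 0.1045, -0.2229]
```

Request:
carry_out --increments '[0.5,-0.41,0,0,0,-0.08,1,0.93,-0.765,0.0045,0,0,-0.145,1,0.93,-0.765,0.0045,0,0,-0.145,1,0.93,-0.765,0.0045,0,0,-0.145,1,0.93,-0.765,0.0045,0,0,-0.145,0.18,0.93,-0.765,0.0045,0,0,-0.145,0.18,0.93,-0.765,0.0045,0,0,-0.145,0.18,0.93,-0.765,0.0045,0,0,-0.145,0.18,0.93,-0.765,0.0045,0,0,-0.145,0.18,0.93,-0.765,0.0045,0,0,-0.145,0.18]' --force 30

```text
time: 1.35
tool_pos: [449.4, -150.3, 199.6]
tcp_rot: [-180.0, 0.0, 72.1]
ft_force: [-0.5, 0.1, 0.5]
finger_gap: 50.5
grip_force: 0.0
```

```bash
python3 - <<'E'
from h import *
S=[203.954,-564.276,201.792,19.87]
a=np.radians(19.87);f=np.array([.93,-.765,.0045])*400
M=[S[0]+np.cos(a)*f[0]+np.sin(a)*f[1],S[1]+np.sin(a)*f[0]-np.cos(a)*f[1],S[2]-f[2],19.87+.145*360]
print(M);print(inc(M,[521,155.5,150,100.1]))
E
```

```text
[np.float64(449.8019600195253), np.float64(-150.05530936004908), np.float64(199.992), 72.07]
[0.7816, -0.0658, 0.125, -0.0779]
```

Request:
carry_out --increments '[0.7816,-0.0658,0.125,0,0,-0.0779,0.18,0.7816,-0.0658,0.125,0,0,-0.0779,0.18,0.7816,-0.0658,0.125,0,0,-0.0779,0.18,0.7816,-0.0658,0.125,0,0,-0.0779,0.18,0.7816,-0.0658,0.125,0,0,-0.0779,0.18,0.7816,-0.0658,0.125,0,0,-0.0779,0.18,0.7816,-0.0658,0.125,0,0,-0.0779,0.18,0.7816,-0.0658,0.125,0,0,-0.0779,0.18,0.7816,-0.0658,0.125,0,0,-0.0779,0.18,0.7816,-0.0658,0.125,0,0,-0.0779,0.18]'

```text
time: 2.6
tool_pos: [521.2, 154.5, 150.3]
tcp_rot: [180.0, 0.0, 100.0]
ft_force: [0.3, 0.2, 0.7]
finger_gap: 50.8
grip_force: 0.0
```

```bash
python3 - <<'E'
from h import *
from bench import sense
print(sense()["tool_pos"].round(1),sense()["tcp_rot"].round(1))
s=viewer.snapshot("side")[:,:,::-1];t=viewer.snapshot("top")[:,:,::-1]
P=[521,155.5,150]; a=[proj(n,P)[0].round(1) for n in("side","top")];print(a)
s=np.ascontiguousarray(s);t=np.ascontiguousarray(t)
for im,q in((s,a[0]),(t,a[1])):cv2.circle(im,tuple(q.astype(int).tolist()),1,(0,0,255),-1)
o=np.hstack([cv2.resize(s[190:340,230:360],None,fx=3,fy=3),cv2.resize(t[190:340,150:280],None,fx=3,fy=3)])
cv2.imwrite("pics/g1.png",o)
E
```

```text
[521.2 154.5 150.3] [180.   0. 100.]
[array([296.9, 244.8]), array([216.6, 260.3])]
```

View pics/g1.png

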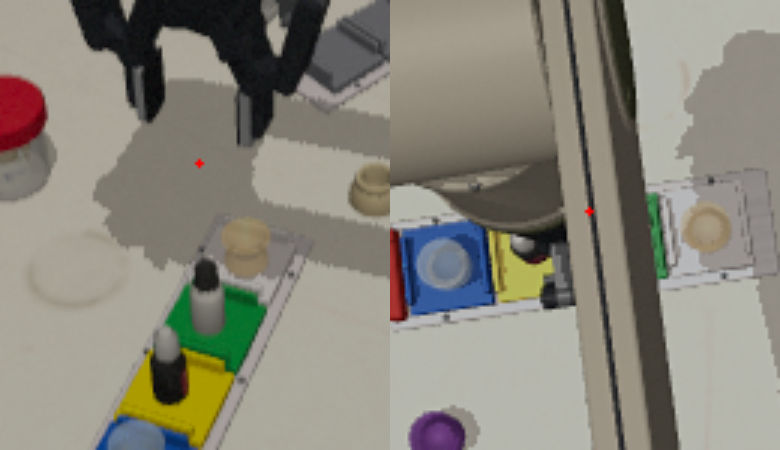

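The side view puts the fingertips at about (296,234), centred on the bottle but some 10 px above the projected TCP. I go lower and check again before descending round the bottle.

Request:
carry_out --increments '[0,0,0.05,0,0,0,0.18,0,0,0.1,0,0,0,0.18,0,0,0.15,0,0,0,0.18,0,0,0.15,0,0,0,0.18,0,0,0.15,0,0,0,0.18,0,0,0.15,0,0,0,0.18,0,0,0.15,0,0,0,0.18,0,0,0.15,0,0,0,0.18,0,0,0.15,0,0,0,0.18,0,0,0.15,0,0,0,0.18]'

```text
time: 3.95
tool_pos: [521.0, 155.5, 90.0]
tcp_rot: [180.0, -0.0, 100.1]
ft_force: [-0.9, -0.1, 0.5]
finger_gap: 50.2
grip_force: 0.0
```

```bash
cat > look.py <<'E'
import sys
from h import *
from bench import sense
def look(name,P,w=50):
    s=np.ascontiguousarray(viewer.snapshot("side")[:,:,::-1]);t=np.ascontiguousarray(viewer.snapshot("top")[:,:,::-1]);o=[]
    for n,im in(("side",s),("top",t)):
        x,y=proj(n,P)[0]; M=np.float32([[4,0,200-4*x],[0,4,250-4*y]])
        o.append(cv2.circle(cv2.warpAffine(im,M,(400,500),flags=cv2.INTER_CUBIC),(200,250),3,(0,0,255),1))
    cv2.imwrite(f"pics/{name}.png",np.hstack(o))
    print(sense()["tool_pos"].round(1),sense()["tcp_rot"].round(1))
look(sys.argv[1],[float(v) for v in sys.argv[2:5]])
E
python3 look.py g2 521 155.5 90
```

```text
[521.  155.5  90. ] [-180.     0.   100.1]
```

View pics/g2.png

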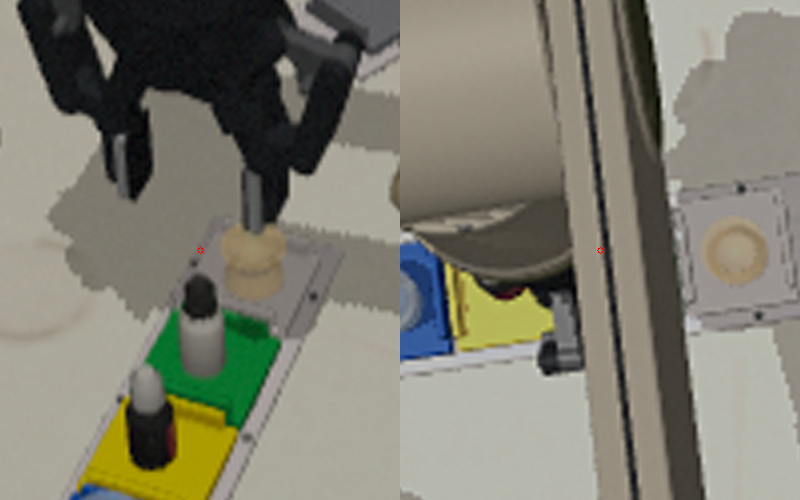

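In this view the fingertip midpoint is at crop (188,214) and the bottle cap at (200,280). The tips straddle the bottle and sit higher than the nominal TCP because of the retraction, so descending is safe. I go down to TCP 20 and look.

Request:
carry_out --increments '[0,0,0.03,0,0,0,0.18,0,0,0.06,0,0,0,0.18,0,0,0.09,0,0,0,0.18,0,0,0.12,0,0,0,0.18,0,0,0.14,0,0,0,0.18,0,0,0.16,0,0,0,0.18,0,0,0.175,0,0,0,0.18,0,0,0.175,0,0,0,0.18,0,0,0.175,0,0,0,0.18,0,0,0.175,0,0,0,0.18]'

```text
time: 5.3
tool_pos: [521.4, 155.6, 20.5]
tcp_rot: [180.0, -0.0, 100.1]
ft_force: [-0.4, -0.0, -0.0]
finger_gap: 50.5
grip_force: 0.0
```

```bash
python3 look.py g3 521 155.5 20
```

```text
[521.3 155.6  20.4] [180.   -0.  100.1]
```

View pics/g3.png

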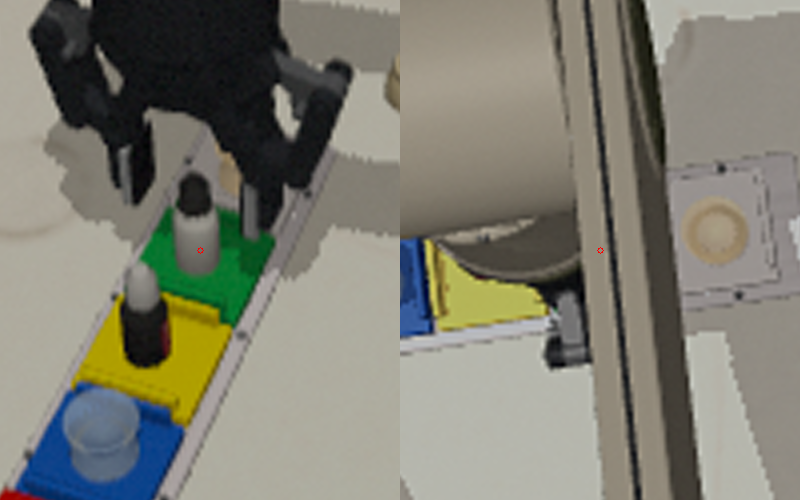

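The tips hang beside the bottle with no contact, left tip at crop (135,200) and right tip at (250,235). I close gently and use the gap as a check: 21 mm means body, 16 mm means cap.

Request:
carry_out --increments '[0,0,0,0,0,0,-0.3,0,0,0,0,0,0,-0.4,0,0,0,0,0,0,-0.5,0,0,0,0,0,0,-0.6,0,0,0,0,0,0,-0.7,0,0,0,0,0,0,-0.8,0,0,0,0,0,0,-0.8,0,0,0,0,0,0,-0.8,0,0,0,0,0,0,-0.8,0,0,0,0,0,0,-0.8]' --force 25

```text
time: 6.65
tool_pos: [521.1, 155.5, 20.1]
tcp_rot: [180.0, -0.0, 100.1]
ft_force: [0.6, -0.1, 1.6]
finger_gap: 14.7
grip_force: 24.3
```

```bash
python3 look.py g4 521 155.5 20
```

```text
[521.  155.5  20.1] [180.    0.  100.1]
```

View pics/g4.png

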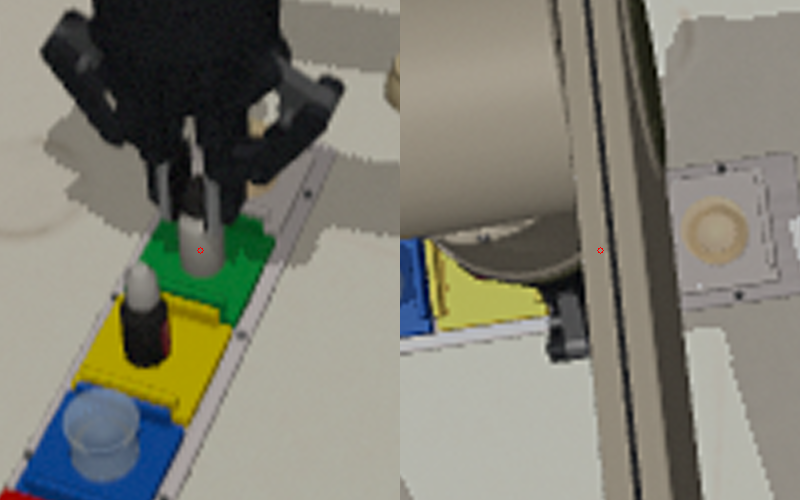

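The gap of 14.7 mm and the image (tips at about crop (192,222), bottle base at (197,268)) show the pads on the cap. The real tips are therefore about 20 mm above the nominal TCP. I open and go 12 mm lower, watching the force.

Request:
carry_out --increments '[0,0,0,0,0,0,0,0,0,0,0,0,0,0,0,0,0,0,0,0,0,0,0,0.005,0,0,0,0,0,0,0.01,0,0,0,0,0,0,0.015,0,0,0,0,0,0,0.02,0,0,0,0,0,0,0.025,0,0,0,0,0,0,0.03,0,0,0,0,0,0,0.03,0,0,0,0,0,0,0.03,0,0,0,0]'

```text
$.increments: bad value
```

```bash
python3 look.py g5 521 155.5 8
```

```text
[521.1 155.5  20.1] [180.    0.  100.1]
```

View pics/g5.png

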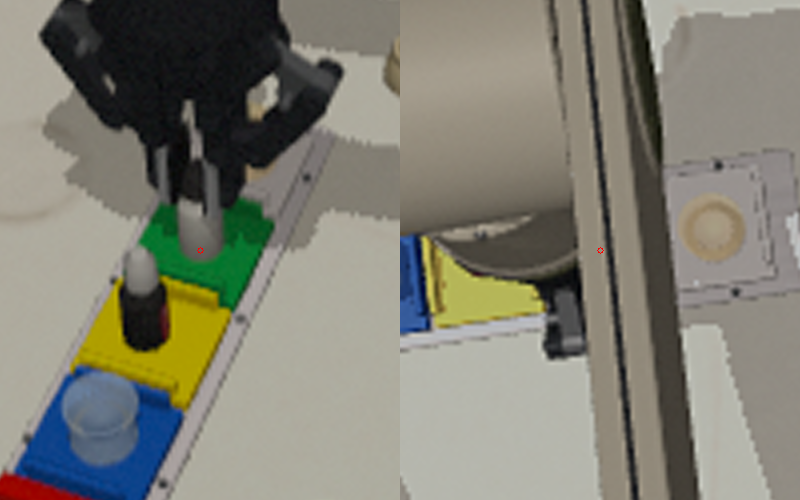

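The call was refused for a miscounted row and nothing moved. I reissue it.

Request:
carry_out --increments '[0,0,0,0,0,0,0,0,0,0,0,0,0,0,0,0,0,0,0,0,0,0,0,0.005,0,0,0,0,0,0,0.01,0,0,0,0,0,0,0.015,0,0,0,0,0,0,0.02,0,0,0,0,0,0,0.025,0,0,0,0,0,0,0.03,0,0,0,0,0,0,0.03,0,0,0,0]'

```text
time: 8.1
tool_pos: [520.8, 155.5, 7.7]
tcp_rot: [-180.0, -0.0, 100.1]
ft_force: [0.8, 0.3, -0.1]
finger_gap: 42.6
grip_force: 0.0
```

There is no contact at a nominal 8 mm, below the seat top, so the offset is confirmed. I close here.

Request:
carry_out --increments '[0,0,0,0,0,0,-0.2,0,0,0,0,0,0,-0.4,0,0,0,0,0,0,-0.5,0,0,0,0,0,0,-0.6,0,0,0,0,0,0,-0.7,0,0,0,0,0,0,-0.7,0,0,0,0,0,0,-0.7,0,0,0,0,0,0,-0.7,0,0,0,0,0,0,-0.7,0,0,0,0,0,0,-0.7]' --force 25

```text
time: 9.35
tool_pos: [521.2, 155.5, 8.2]
tcp_rot: [180.0, -0.0, 100.1]
ft_force: [0.3, 0.1, 3.6]
finger_gap: 19.5
grip_force: 24.7
```

Gap 19.5 mm against the cap's 14.7, so it holds the body. I lift straight up, then compute the transfer.

Request:
carry_out --increments '[0,0,-0.02,0,0,0,-0.7,0,0,-0.05,0,0,0,-0.7,0,0,-0.1,0,0,0,-0.7,0,0,-0.15,0,0,0,-0.7,0,0,-0.2,0,0,0,-0.7,0,0,-0.25,0,0,0,-0.7,0,0,-0.28,0,0,0,-0.7,0,0,-0.28,0,0,0,-0.7,0,0,-0.28,0,0,0,-0.7,0,0,-0.28,0,0,0,-0.7]'

```text
time: 10.6
tool_pos: [520.3, 155.4, 118.9]
tcp_rot: [-179.9, 0.0, 100.1]
ft_force: [0.2, 0.6, -0.3]
finger_gap: 19.1
grip_force: 24.5
```

```bash
cat > plan.py <<'E'
from h import *
old=[(501.4,266.1),(511.2,211.0),(521.0,155.6),(530.9,100.7)]; new=[(530.7,-275.6),(547.2,-222.1),(563.6,-168.5),(580.1,-115.0)]
for i in(2,1,0,3):
    print("seat",i+1,"to new",inc([*old[i],120,100.1],[*new[i],120,72.9]))
for a,b in((2,1),(1,0),(0,3)): print("new",a+1,"to old",b+1,inc([*new[a],120,72.9],[*old[b],120,100.1]))
E
python3 plan.py; python3 look.py g6 521 155.5 120
```

```text
seat 3 to new [-0.8164, -0.0372, -0.0, 0.0756]
seat 2 to new [-1.0818, -0.1013, -0.0, 0.0756]
seat 1 to new [-1.3461, -0.1654, -0.0, 0.0756]
seat 4 to new [-0.5525, 0.0265, -0.0, 0.0756]
new 3 to old 2 [0.8683, -0.4042, -0.0, -0.0756]
new 2 to old 1 [1.1329, -0.4683, -0.0, -0.0756]
new 1 to old 4 [0.8993, -0.2761, -0.0, -0.0756]
[520.5 155.4 119.2] [-179.9    0.   100.1]
```

Request:
carry_out --increments '[-0.07,-0.003,0,0,0,0.007,-0.7,-0.17,-0.008,0,0,0,0.016,-0.7,-0.29,-0.013,0,0,0,0.027,-0.7,-0.41,-0.019,0,0,0,0.038,-0.7,-0.53,-0.024,0,0,0,0.049,-0.7,-0.65,-0.03,0,0,0,0.06,-0.7,-0.75,-0.034,0,0,0,0.07,-0.7,-0.8164,-0.0372,0,0,0,0.0756,-0.7,-0.8164,-0.0372,0,0,0,0.0756,-0.7,-0.8164,-0.0372,0,0,0,0.0756,-0.7]'

```text
time: 11.95
tool_pos: [563.4, -168.0, 119.5]
tcp_rot: [-179.9, -0.0, 72.9]
ft_force: [0.2, 0.8, 0.2]
finger_gap: 19.2
grip_force: 24.5
```

```bash
python3 look.py g7 563.6 -168.5 50
```

```text
[ 563.6 -167.5  119.8] [-180.   -0.   73.]
```

View pics/g7.png

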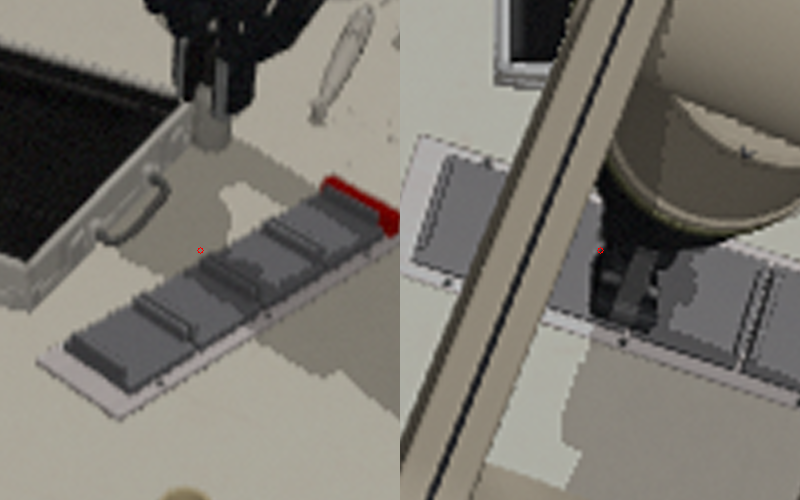

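The side view shows the upright bottle at (210,140), directly above seat 3 at (197,297) once perspective is allowed for. I lower it.

Request:
carry_out --increments '[0,0,0.05,0,0,0,-0.7,0,0,0.11,0,0,0,-0.7,0,0,0.17,0,0,0,-0.7,0,0,0.22,0,0,0,-0.7,0,0,0.25,0,0,0,-0.7,0,0,0.265,0,0,0,-0.7,0,0,0.272,0,0,0,-0.7,0,0,0.278,0,0,0,-0.7,0,0,0.278,0,0,0,-0.7,0,0,0.278,0,0,0,-0.7]'

```text
time: 13.3
tool_pos: [564.0, -168.8, 9.3]
tcp_rot: [180.0, 0.0, 72.9]
ft_force: [-0.4, -1.1, 0.4]
finger_gap: 19.2
grip_force: 24.5
```

Request:
carry_out --increments '[0,0,0.002,0,0,0,-0.7,0,0,0.002,0,0,0,-0.7,0,0,0.002,0,0,0,-0.45,0,0,0.002,0,0,0,-0.3,0,0,0.002,0,0,0,-0.15,0,0,0.002,0,0,0,0,0,0,-0.03,0,0,0,0,0,0,-0.12,0,0,0,0,0,0,-0.22,0,0,0,0,0,0,-0.278,0,0,0,0]'

```text
time: 14.55
tool_pos: [565.1, -169.1, 123.9]
tcp_rot: [179.8, 0.0, 72.9]
ft_force: [0.2, -0.6, -1.4]
finger_gap: 42.4
grip_force: 0.0
```

```bash
python3 look.py g8 563.6 -168.5 50;python3 - <<'E'
from h import *
print(inc([563.6,-168.5,120,72.9],[511.2,211,120,100.1]))
E
```

```text
[ 566.4 -169.6  125.1] [179.6   0.   72.9]
[0.8683, -0.4042, -0.0, -0.0756]
```

View pics/g8.png

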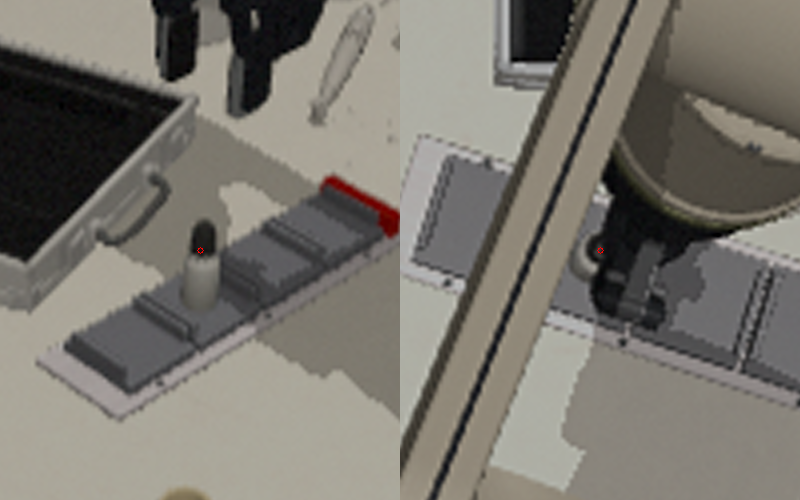

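The white bottle stands upright in seat 3, base at crop (200,298). Next is the black bottle.

Request:
carry_out --increments '[0.08,-0.04,0,0,0,-0.007,0,0.2,-0.093,0,0,0,-0.018,0,0.33,-0.154,0,0,0,-0.029,0,0.46,-0.214,0,0,0,-0.04,0,0.59,-0.275,0,0,0,-0.051,0,0.71,-0.33,0,0,0,-0.062,0,0.82,-0.38,0,0,0,-0.071,0.1,0.8683,-0.4042,0,0,0,-0.0756,0.1,0.8683,-0.4042,0,0,0,-0.0756,0.1,0.8683,-0.4042,0,0,0,-0.0756,0.1]'

```text
time: 15.9
tool_pos: [511.1, 210.2, 119.5]
tcp_rot: [-180.0, 0.0, 100.1]
ft_force: [-0.5, -0.4, -0.2]
finger_gap: 46.8
grip_force: 0.0
```

Request:
carry_out --increments '[0,0,0.04,0,0,0,0.1,0,0,0.1,0,0,0,0.1,0,0,0.16,0,0,0,0.1,0,0,0.22,0,0,0,0.1,0,0,0.26,0,0,0,0.1,0,0,0.28,0,0,0,0.1,0,0,0.28,0,0,0,0.1,0,0,0.28,0,0,0,-0.2,0,0,0.28,0,0,0,-0.4,0,0,0.28,0,0,0,-0.5]'

```text
time: 17.15
tool_pos: [511.8, 211.1, 8.7]
tcp_rot: [179.9, -0.0, 100.1]
ft_force: [0.1, 0.2, 0.5]
finger_gap: 21.5
grip_force: 0.0
```

Request:
carry_out --increments '[0,0,0,0,0,0,-0.6,0,0,0,0,0,0,-0.7,0,0,0,0,0,0,-0.7,0,0,0,0,0,0,-0.7,0,0,-0.02,0,0,0,-0.7,0,0,-0.07,0,0,0,-0.7,0,0,-0.14,0,0,0,-0.7,0,0,-0.21,0,0,0,-0.7,0,0,-0.27,0,0,0,-0.7,0,0,-0.28,0,0,0,-0.7]'

```text
time: 18.4
tool_pos: [513.0, 211.4, 123.3]
tcp_rot: [179.7, -0.0, 100.1]
ft_force: [0.2, 0.2, -0.1]
finger_gap: 18.6
grip_force: 24.4
```

```bash
cat > two.py <<'E'
from h import *
old=[(501.4,266.1),(511.2,211.0),(521.0,155.6),(530.9,100.7)]; new=[(530.7,-275.6),(547.2,-222.1),(563.6,-168.5),(580.1,-115.0)]
M=[500,0,120,86.5]
for i in(1,0): print(i+1,"old>M",inc([*old[i],120,100.1],M),"M>new",inc(M,[*new[i],120,72.9]),"new>M",inc([*new[i],120,72.9],M))
print("M>old1",inc(M,[*old[0],120,100.1]))
E
python3 two.py
```

```text
2 old>M [-0.5144, -0.1201, -0.0, 0.0378] M>new [-0.547, 0.1517, -0.0, 0.0378] new>M [0.496, -0.276, -0.0, -0.0378]
1 old>M [-0.6543, -0.1201, -0.0, 0.0378] M>new [-0.683, 0.1187, -0.0, 0.0378] new>M [0.636, -0.276, -0.0, -0.0378]
M>old1 [0.6642, -0.0371, -0.0, -0.0378]
```

Request:
carry_out --increments '[-0.06,-0.014,0,0,0,0.004,-0.7,-0.15,-0.035,0,0,0,0.011,-0.7,-0.26,-0.061,0,0,0,0.019,-0.7,-0.37,-0.086,0,0,0,0.027,-0.7,-0.47,-0.11,0,0,0,0.034,-0.7,-0.5144,-0.1201,0,0,0,0.0378,-0.7,-0.5144,-0.1201,0,0,0,0.0378,-0.7,-0.5144,-0.1201,0,0,0,0.0378,-0.7,-0.5144,-0.1201,0,0,0,0.0378,-0.7,-0.5144,-0.1201,0,0,0,0.0378,-0.7]'

```text
time: 19.65
tool_pos: [500.2, 0.8, 119.9]
tcp_rot: [-180.0, -0.0, 86.6]
ft_force: [-0.6, -0.9, 0.2]
finger_gap: 18.8
grip_force: 24.4
```

Request:
carry_out --increments '[-0.06,0.017,0,0,0,0.004,-0.7,-0.16,0.044,0,0,0,0.011,-0.7,-0.27,0.075,0,0,0,0.019,-0.7,-0.38,0.105,0,0,0,0.026,-0.7,-0.48,0.133,0,0,0,0.033,-0.7,-0.547,0.1517,0,0,0,0.0378,-0.7,-0.547,0.1517,0,0,0,0.0378,-0.7,-0.547,0.1517,0,0,0,0.0378,-0.7,-0.547,0.1517,0,0,0,0.0378,-0.7,-0.547,0.1517,0,0,0,0.0378,-0.7]'

```text
time: 20.9
tool_pos: [547.5, -221.3, 120.1]
tcp_rot: [180.0, -0.0, 73.0]
ft_force: [0.1, -0.4, -0.6]
finger_gap: 19.0
grip_force: 24.4
```

Request:
carry_out --increments '[0,0,0.05,0,0,0,-0.7,0,0,0.11,0,0,0,-0.7,0,0,0.17,0,0,0,-0.7,0,0,0.22,0,0,0,-0.7,0,0,0.25,0,0,0,-0.7,0,0,0.265,0,0,0,-0.7,0,0,0.272,0,0,0,-0.7,0,0,0.278,0,0,0,-0.7,0,0,0.28,0,0,0,-0.7,0,0,0.28,0,0,0,-0.7]'

```text
time: 22.15
tool_pos: [547.9, -222.4, 8.7]
tcp_rot: [179.9, 0.0, 72.9]
ft_force: [0.1, -0.4, 1.3]
finger_gap: 19.1
grip_force: 24.6
```

Request:
carry_out --increments '[0,0,0,0,0,0,-0.7,0,0,0,0,0,0,-0.6,0,0,0,0,0,0,-0.45,0,0,0,0,0,0,-0.3,0,0,0,0,0,0,-0.15,0,0,0,0,0,0,0,0,0,-0.03,0,0,0,0,0,0,-0.12,0,0,0,0,0,0,-0.22,0,0,0,0,0,0,-0.28,0,0,0,0]'

```text
time: 23.4
tool_pos: [548.6, -222.8, 123.7]
tcp_rot: [179.8, 0.0, 72.9]
ft_force: [0.1, 0.4, 0.1]
finger_gap: 42.6
grip_force: 0.0
```

Request:
carry_out --increments '[0.06,-0.034,0,0,0,-0.004,0.3,0.16,-0.089,0,0,0,-0.012,0.3,0.28,-0.156,0,0,0,-0.021,0.3,0.4,-0.222,0,0,0,-0.03,0.3,0.496,-0.276,0,0,0,-0.0378,0.3,0.496,-0.276,0,0,0,-0.0378,0.3,0.496,-0.276,0,0,0,-0.0378,0.3,0.496,-0.276,0,0,0,-0.0378,0.3,0.496,-0.276,0,0,0,-0.0378,0.3,0.496,-0.276,0,0,0,-0.0378,0.3]'

```text
time: 24.65
tool_pos: [500.3, -0.7, 119.9]
tcp_rot: [-180.0, 0.0, 86.4]
ft_force: [-0.9, 0.0, -0.2]
finger_gap: 55.4
grip_force: 0.0
```

Request:
carry_out --increments '[0.08,-0.0045,0,0,0,-0.0045,0.3,0.18,-0.01,0,0,0,-0.01,0.3,0.3,-0.0168,0,0,0,-0.017,0.3,0.42,-0.0235,0,0,0,-0.024,0.3,0.54,-0.03,0,0,0,-0.031,0.3,0.63,-0.035,0,0,0,-0.036,0.3,0.6642,-0.0371,0,0,0,-0.0378,0.3,0.6642,-0.0371,0,0,0,-0.0378,0.3,0.6642,-0.0371,0,0,0,-0.0378,0.3,0.6642,-0.0371,0,0,0,-0.0378,0.3]'

```text
time: 25.9
tool_pos: [501.8, 264.8, 120.0]
tcp_rot: [-180.0, 0.0, 100.0]
ft_force: [0.2, -0.6, 0.1]
finger_gap: 55.6
grip_force: 0.0
```

Request:
carry_out --increments '[0,0,0.05,0,0,0,0.3,0,0,0.11,0,0,0,0.3,0,0,0.17,0,0,0,0.3,0,0,0.23,0,0,0,0.3,0,0,0.26,0,0,0,0.3,0,0,0.28,0,0,0,0.3,0,0,0.29,0,0,0,0.3,0,0,0.3,0,0,0,0.3,0,0,0.3,0,0,0,0.3,0,0,0.3,0,0,0,0.3]'

```text
time: 27.15
tool_pos: [501.9, 266.2, 0.5]
tcp_rot: [180.0, -0.0, 100.1]
ft_force: [-0.3, 0.1, 0.7]
finger_gap: 55.3
grip_force: 0.0
```

```bash
python3 look.py g9 501.4 266.1 14
```

```text
[5.019e+02 2.662e+02 4.000e-01] [180.   -0.  100.1]
```

View pics/g9.png

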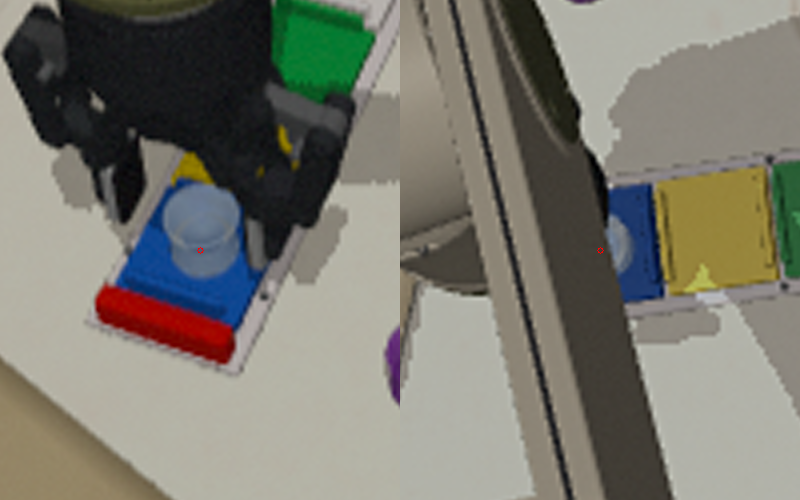

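The tips hang at about (191,243), roughly 7 mm above the dish's foot centre at (203,258), and straddle it. I go 2 mm lower and close.

Request:
carry_out --increments '[0,0,0.005,0,0,0,0.3,0,0,0.005,0,0,0,0.1,0,0,0.005,0,0,0,0,0,0,0.005,0,0,0,-0.1,0,0,0.005,0,0,0,-0.2,0,0,0.005,0,0,0,-0.3,0,0,0.005,0,0,0,-0.4,0,0,0.005,0,0,0,-0.45,0,0,0.005,0,0,0,-0.45,0,0,0.005,0,0,0,-0.45]' --force 25

```text
time: 28.5
tool_pos: [501.7, 266.1, -1.8]
tcp_rot: [180.0, -0.0, 100.1]
ft_force: [-0.7, 0.4, 4.1]
finger_gap: 29.7
grip_force: 24.6
```

The gap of 29.7 mm means the pads hold the rim. I lift.

Request:
carry_out --increments '[0,0,0,0,0,0,-0.5,0,0,-0.01,0,0,0,-0.5,0,0,-0.03,0,0,0,-0.5,0,0,-0.06,0,0,0,-0.5,0,0,-0.11,0,0,0,-0.5,0,0,-0.17,0,0,0,-0.5,0,0,-0.23,0,0,0,-0.5,0,0,-0.28,0,0,0,-0.5,0,0,-0.305,0,0,0,-0.5,0,0,-0.305,0,0,0,-0.5]'

```text
time: 29.75
tool_pos: [502.1, 266.2, 120.9]
tcp_rot: [179.9, -0.0, 100.1]
ft_force: [-0.6, -0.2, -0.1]
finger_gap: 29.0
grip_force: 24.7
```

Request:
carry_out --increments '[-0.06,-0.011,0,0,0,0.003,-0.5,-0.15,-0.0275,0,0,0,0.009,-0.5,-0.26,-0.048,0,0,0,0.015,-0.5,-0.37,-0.068,0,0,0,0.021,-0.5,-0.48,-0.088,0,0,0,0.028,-0.5,-0.58,-0.106,0,0,0,0.034,-0.5,-0.64,-0.1175,0,0,0,0.037,-0.5,-0.6543,-0.1201,0,0,0,0.0378,-0.5,-0.6543,-0.1201,0,0,0,0.0378,-0.5,-0.6543,-0.1201,0,0,0,0.0378,-0.5]'

```text
time: 31.0
tool_pos: [500.0, 0.8, 119.6]
tcp_rot: [-180.0, -0.0, 86.6]
ft_force: [-0.3, -0.1, 0.1]
finger_gap: 29.0
grip_force: 24.7
```

Request:
carry_out --increments '[-0.06,0.0104,0,0,0,0.003,-0.5,-0.15,0.026,0,0,0,0.008,-0.5,-0.26,0.045,0,0,0,0.014,-0.5,-0.37,0.0643,0,0,0,0.02,-0.5,-0.48,0.0834,0,0,0,0.027,-0.5,-0.59,0.1025,0,0,0,0.033,-0.5,-0.66,0.1147,0,0,0,0.0365,-0.5,-0.683,0.1187,0,0,0,0.0378,-0.5,-0.683,0.1187,0,0,0,0.0378,-0.5,-0.683,0.1187,0,0,0,0.0378,-0.5]'

```text
time: 32.25
tool_pos: [531.2, -274.2, 119.9]
tcp_rot: [-180.0, -0.0, 73.0]
ft_force: [0.3, 0.4, -0.6]
finger_gap: 29.0
grip_force: 24.8
```

Request:
carry_out --increments '[0,0,0.05,0,0,0,-0.5,0,0,0.11,0,0,0,-0.5,0,0,0.17,0,0,0,-0.5,0,0,0.23,0,0,0,-0.5,0,0,0.27,0,0,0,-0.5,0,0,0.29,0,0,0,-0.5,0,0,0.3,0,0,0,-0.5,0,0,0.304,0,0,0,-0.5,0,0,0.305,0,0,0,-0.5,0,0,0.305,0,0,0,-0.5]'

```text
time: 33.5
tool_pos: [531.4, -275.9, -1.4]
tcp_rot: [179.9, 0.0, 72.9]
ft_force: [-0.3, -0.4, -1.0]
finger_gap: 29.1
grip_force: 24.8
```

Request:
carry_out --increments '[0,0,0,0,0,0,-0.45,0,0,0,0,0,0,-0.3,0,0,0,0,0,0,-0.15,0,0,0,0,0,0,0.05,0,0,0,0,0,0,0.2,0,0,0,0,0,0,0.3,0,0,-0.03,0,0,0,0.3,0,0,-0.12,0,0,0,0.3,0,0,-0.23,0,0,0,0.3,0,0,-0.305,0,0,0,0.3]'

```text
time: 34.75
tool_pos: [532.0, -276.3, 123.6]
tcp_rot: [179.8, 0.1, 72.9]
ft_force: [0.8, -0.2, 0.7]
finger_gap: 55.6
grip_force: 0.0
```

Request:
carry_out --increments '[0.1,-0.031,0,0,0,-0.008,0.3,0.22,-0.068,0,0,0,-0.018,0.3,0.34,-0.104,0,0,0,-0.029,0.3,0.46,-0.141,0,0,0,-0.039,0.3,0.58,-0.178,0,0,0,-0.049,0.3,0.7,-0.215,0,0,0,-0.059,0.3,0.82,-0.252,0,0,0,-0.069,0.3,0.8993,-0.2761,0,0,0,-0.0756,0.3,0.8993,-0.2761,0,0,0,-0.0756,0.3,0.8993,-0.2761,0,0,0,-0.0756,0.3]'

```text
time: 36.0
tool_pos: [531.4, 100.2, 120.6]
tcp_rot: [180.0, 0.0, 100.1]
ft_force: [-0.2, -0.7, -0.4]
finger_gap: 55.2
grip_force: 0.0
```

Request:
carry_out --increments '[0,0,0.05,0,0,0,0.3,0,0,0.11,0,0,0,0.3,0,0,0.17,0,0,0,0.3,0,0,0.23,0,0,0,0.3,0,0,0.26,0,0,0,0.3,0,0,0.28,0,0,0,0.3,0,0,0.295,0,0,0,0.3,0,0,0.305,0,0,0,0.3,0,0,0.305,0,0,0,0.3,0,0,0.305,0,0,0,0.3]'

```text
time: 37.25
tool_pos: [531.6, 100.8, -1.6]
tcp_rot: [180.0, 0.0, 100.1]
ft_force: [0.3, 1.0, -0.1]
finger_gap: 56.0
grip_force: 0.0
```

Request:
carry_out --increments '[0,0,0,0,0,0,0.15,0,0,0,0,0,0,0.05,0,0,0,0,0,0,-0.05,0,0,0,0,0,0,-0.15,0,0,0,0,0,0,-0.25,0,0,0,0,0,0,-0.35,0,0,0,0,0,0,-0.45,0,0,0,0,0,0,-0.5,0,0,0,0,0,0,-0.5,0,0,0,0,0,0,-0.5]'

```text
time: 38.5
tool_pos: [531.3, 100.6, -1.9]
tcp_rot: [180.0, 0.0, 100.1]
ft_force: [-1.2, -0.8, 3.7]
finger_gap: 28.8
grip_force: 24.7
```

Request:
carry_out --increments '[0,0,0,0,0,0,-0.5,0,0,-0.01,0,0,0,-0.5,0,0,-0.03,0,0,0,-0.5,0,0,-0.06,0,0,0,-0.5,0,0,-0.11,0,0,0,-0.5,0,0,-0.17,0,0,0,-0.5,0,0,-0.23,0,0,0,-0.5,0,0,-0.28,0,0,0,-0.5,0,0,-0.305,0,0,0,-0.5,0,0,-0.305,0,0,0,-0.5]'

```text
time: 39.75
tool_pos: [531.9, 100.7, 121.1]
tcp_rot: [179.9, 0.0, 100.1]
ft_force: [0.2, 0.4, -0.9]
finger_gap: 28.7
grip_force: 24.7
```

Request:
carry_out --increments '[-0.05,0.002,0,0,0,0.007,-0.5,-0.13,0.006,0,0,0,0.018,-0.5,-0.22,0.0105,0,0,0,0.03,-0.5,-0.31,0.015,0,0,0,0.042,-0.5,-0.4,0.019,0,0,0,0.055,-0.5,-0.49,0.0235,0,0,0,0.067,-0.5,-0.54,0.026,0,0,0,0.074,-0.5,-0.5525,0.0265,0,0,0,0.0756,-0.5,-0.5525,0.0265,0,0,0,0.0756,-0.5,-0.5525,0.0265,0,0,0,0.0756,-0.5]'

```text
time: 41.0
tool_pos: [580.3, -114.0, 119.9]
tcp_rot: [-180.0, -0.0, 73.0]
ft_force: [-1.1, 0.4, -0.0]
finger_gap: 29.2
grip_force: 24.7
```

Request:
carry_out --increments '[0,0,0.05,0,0,0,-0.5,0,0,0.11,0,0,0,-0.5,0,0,0.17,0,0,0,-0.5,0,0,0.23,0,0,0,-0.5,0,0,0.27,0,0,0,-0.5,0,0,0.29,0,0,0,-0.5,0,0,0.3,0,0,0,-0.5,0,0,0.304,0,0,0,-0.5,0,0,0.305,0,0,0,-0.5,0,0,0.305,0,0,0,-0.5]'

```text
time: 42.25
tool_pos: [580.9, -115.2, -1.4]
tcp_rot: [179.9, -0.0, 72.9]
ft_force: [0.9, -0.6, -0.2]
finger_gap: 28.7
grip_force: 24.8
```

Request:
carry_out --increments '[0,0,0,0,0,0,-0.45,0,0,0,0,0,0,-0.3,0,0,0,0,0,0,-0.15,0,0,0,0,0,0,0.05,0,0,0,0,0,0,0.2,0,0,0,0,0,0,0.3,0,0,-0.03,0,0,0,0.3,0,0,-0.12,0,0,0,0.3,0,0,-0.23,0,0,0,0.3,0,0,-0.305,0,0,0,0.3]'

```text
time: 43.5
tool_pos: [581.5, -115.4, 123.5]
tcp_rot: [179.8, -0.0, 72.9]
ft_force: [-0.3, -0.6, 0.4]
finger_gap: 55.3
grip_force: 0.0
```

Request:
carry_out --increments '[0.1,0,-0.05,0,0,0,0.3,0.2,0,-0.1,0,0,0,0.3,0.3,0,-0.15,0,0,0,0.3,0.4,0,-0.2,0,0,0,0.3,0.5,0,-0.2,0,0,0,0.3,0.5,0,-0.2,0,0,0,0.3,0.5,0,-0.2,0,0,0,0.3,0.5,0,-0.2,0,0,0,0.3,0.5,0,-0.2,0,0,0,0.3,0.5,0,-0.2,0,0,0,0.3]'

```text
time: 44.75
tool_pos: [639.2, 75.4, 200.0]
tcp_rot: [-180.0, 0.0, 72.8]
ft_force: [0.3, 0.0, -0.0]
finger_gap: 55.2
grip_force: 0.0
```

```bash
python3 look.py g10 555.4 -195.3 14
```

```text
[639.2  75.7 200. ] [-180.     0.    72.9]
```

View pics/g10.png

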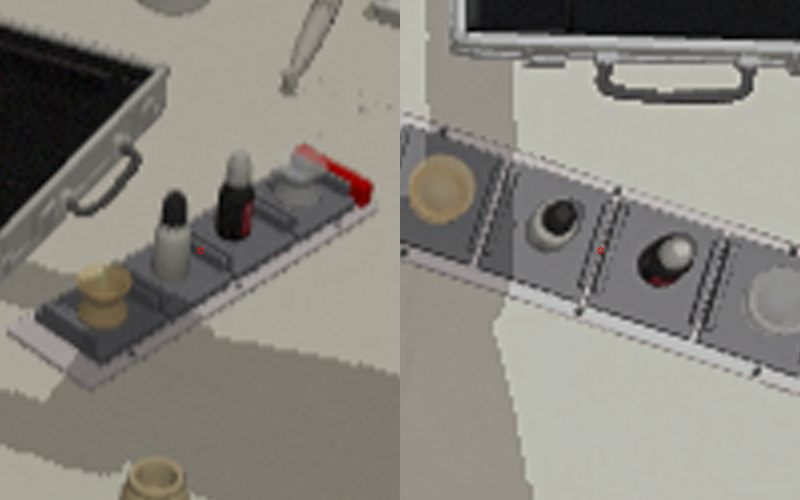

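All four stand upright and centred. From red, the top crop shows the white dish (775,298), black bottle (665,265), white bottle (550,228) and amber dish (441,188). I hand it in.

```bash
python3 -c "
from bench import order
print(order.hand_in())"
```

```text
the job is handed in; nothing more can be done
None
```

All four pieces stand upright and released in the new rack, in order from the red end: white dish, black bottle, white bottle, amber dish; the job is handed in, though the hand-in returned no verdict.

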